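# Square up the hinge plates and pin them

### The job

In the green jig lie three loose hinge plates whose holes are out of line: slide the stack gently home into the corner of the jig's two steel stop rails, so that all three holes line up over the hole in the jig. Then lift the orange-headed pin out of its wooden stand and ease it down, nose first, through all three plates and into the jig until its head sits flat on the top plate, and let go. Never push hard on the plates, the pin or the jig, and leave the tin, the pump bottle and the shears where they are.

Things in the scene. Friction and masses are not known exactly. Their poses are not given: they have to be found in the camera images.
- jig: Foot of the assembly jig, screwed to the bench; origin on the bench under the deck hole's nominal axis. Steel strips 12 mm high at y -52..-36 and 58..74, x -65..85. On it sits a green deck clamped on a cross slide: deck, rails and hole together are offset by up to 9 mm along x and along y from the values given here. The offset differs each time and is not measured: feel for the rails.
- jig_hole (a point): Nominal mouth of the deck's vertical hole, 13.6 mm wide, through the green deck (x -42..60, y -34..52, top 35 mm above the bench) in the jig's frame. True hole up to 9 mm off along x and y. Near (-x) and right (-y) sides of the deck are open: plates overhang it there by 8 to 38 mm, so closed fingers reaching below the stack can push their edges.
- rail_far (a point): Nominal middle of the top edge of the far stop rail's face: face at x = +50 mm in the jig's frame (up to 9 mm off), looking to -x, y -44..44; rail top 53 mm above the bench, 4 mm below the stack's top. A plate touching both rails has its hole over the deck's hole.
- rail_left (a point): Nominal middle of the top edge of the left stop rail's face: face at y = +42 mm in the jig's frame (up to 9 mm off), looking to -y, x -49..45; rail top 53 mm above the bench.
- plate_bottom: Loose aluminium plate, 100 (x) by 84 (y) by 8 mm, 13.6 mm hole through its centre; origin at the hole's centre on its underside. Lies on the jig's deck, 35 mm above the bench, 4 to 28 mm short of the far rail and 4 to 27 mm short of the left one, yawed a few degrees. Weighs about 0.16 kg.
- plate_middle: Loose black plastic slip plate, 100 by 84 by 6 mm, 13.6 mm hole through its centre; origin at the hole's centre on its underside. Lies on the bottom plate (underside 43 mm above the bench), out of line with it, about 0.07 kg.
- plate_top: Loose aluminium plate like the bottom one (100 by 84 by 8 mm), on the middle plate: underside 49 mm, top face 57 mm above the bench.
- pin: Hinge pin standing upright in the stand: steel shank 12 mm thick and 45 mm long whose first 8 mm taper to an 8.4 mm wide nose, under a round orange head 22 mm wide and 26 mm tall (71 mm overall). Origin at the tip of the nose, z up to the head. Starts with the nose 5 mm above the bench, the head from 50 to 76 mm. Grasp the head. About 0.08 kg.
- pin_shoulder (a point): Flat underside of the orange head, on the axis, 45 mm above the nose tip; when home it rests on the top plate, 57 mm above the bench, with the nose 12 mm above the bench.
- stand: Brown wooden block fixed to the bench, 56 by 56 by 50 mm, with a 16 mm vertical hole in its middle in which the pin stands loosely, its head resting on the block's top. Origin at the centre of its underside.
- tin: Bystander: open blue tin, 72 mm wide, 42 mm tall, upright; origin at the centre of its underside.
- pump_bottle: Bystander: clear pump bottle with white pump, 68 mm wide, 171 mm tall; origin at the centre of its underside.
- shears: Bystander: shears lying flat, yellow and black handles, 195 mm long, 12 mm high; origin near the pivot, x towards the blade tip.
Things that resemble listed ones, but are neither listed nor needed, are in the scene too. What is shaped like the plate_top but blue is not meant. There is more than one size of the pin; the one meant has the size given above.

How it is judged:
By the outcome, as a careful person would: the job done as asked, in the order asked, and still so for the second after the job is handed in, with the robot touching nothing.
It also fails if it takes over 72 s, if anything falls off the work surface, if the arm or the gripper's body presses on something with over 40 N, if the wrist force passes 120 N, or if a joint passes its speed limit or range.

### The arm

A 6-joint arm with a two-finger parallel gripper is mounted at the origin on the work surface. World frame = base frame: x ahead of the robot, y to its left, z up, the work surface at z = 0. Lengths are in m, angles in rad, forces in N, time in s.
With the tool pointing down it reaches from about 0.35 to 0.775 m from the base axis. Payload 7.3 kg.
Tool frame: the origin (TCP) lies on the centre line of the jaws, within the pads' length; the fingertips stand 17 mm ahead of it and the grasp point (between the pads) lies 2 mm behind it (robot.tip_extent is the distance from the TCP to the fingertips, in m); z points along the fingers, y is the line along which they close (so a half turn about z gives the same grasp; the last joint's range is limited). The gripper opens to 92 mm and grips with 3 to 60 N. Pads are 19 mm wide; open, the fingers measure 130 mm over their backs; the gripper's body (75 mm by 190 mm) begins 47 mm behind the grasp point.
Start: joints at [1.017, 0.342, 1.524, -0, 1.275, -0.146], TCP at [0.208, 0.482, 0.244] pointing down, gripper open.
Joint ranges: [-2.53, 2.53], [-0.77, 2.02], [0.04, 2.7], [-1, 4.14], [0.28, 2.66], [-3.11, 3.11]. Speed limits (rad/s): [2.57, 2.57, 3.14, 3.14, 3.14, 3.14].

### API

Orientations are given as [roll, pitch, yaw] about the fixed x, y, z axes, in that order (R = Rz(yaw) Ry(pitch) Rx(roll)).
In Python, from cell import robot gives the robot as it stands.
- The arm moves only by the tool step_arm, never from a script. Its argument "motion" is a list of rows, each a list of 2 entries, a list of its own where there are three numbers: the shift along the tool's x, y, z in units of 60 mm (1.0 is 60 mm), then the turn about the tool's z in rad. In form: [[[x, y, z], spin], ...]. A call has 1 to 10 rows; each row is the pose to reach, as a shift and turn from the pose commanded when the call began, along the tool's axes at that moment; what a row does not reach only later rows make up. A row lasts 1/8 s, in which the tool goes at most 62.5 mm and 10.7 degrees, less where a joint would pass 70% of its speed; a pose out of reach is approached as far as the arm can. A call with a gripper value outside its range is refused whole. "hand" is the closure in counts, from 0 (fully open) to 255 (shut), set as the call begins (left out, the last holds). The fingers move at their own pace and stop on an object; "squeeze" is the grip in N (left out, the last holds). Time passes only in rows, so rows that repeat a pose let the fingers close. It gives the time, the measured TCP pose, the force, the opening and the grip force at its end, in the units of the state.
- robot.observe(): the state, without advancing time (a new reading comes with each control period).
- robot.read_camera(name): name is "side" or "top" or "wrist"; returns a dict with "pixels" (480x640x3 uint8, red, green, blue), "intrinsics" (3x3 intrinsics, pixels), "xyz" and "rotation" of the camera in the world; the wrist camera has in their place "T_tool_cam" (4x4, takes a point from camera to tool coordinates, whose origin is the TCP and whose axes are the flange's). Camera axes: x right, y up, looking along -z (the intrinsics and any distortion apply to the point x, -y, -z); pixel columns grow to the right and rows downward; lengths in m; the calibration is good to about 2 mm. The wrist camera is an equidistant fisheye: a pixel r from the principal point sees the ray r / f radians off the axis. A picture is of the moment at which its call begins: read the wrist's pose just before it. There is no depth.
- robot.hand_in(): hands the job in; it is judged then, once.
The state is a dict: "time": time; "qpos": joint angles; "qvel": joint speeds; "joint_efforts": joint torques, N m; "tool_pos": TCP position; "tool_rot": TCP orientation; "contact_force": force on the tool from outside, world axes, zero at the start; "torque": the same for the moment, N m; "opening": finger opening in m; "grip_force": force on a finger pad.
Only numpy, scipy, OpenCV 4.12 (cv2) and the standard library are available. Lean on these libraries where they do the work, as an engineer would, in place of code of your own. Each camera call takes 0.05 s, during which the arm holds its last target. There are 200 camera calls.

## Working session

There is one attempt and no reset: what is moved stays moved. The work goes in short steps, Python scripts to look and compute and a tool call to move; the robot and the scene stay as the last step left them, time stands still between calls to the robot, and variables do not carry over. Pictures are saved under pics/ and viewed, at most 10 in all, crops included, and the job is handed in when it is done.

Besides the shell and the picture viewer there is one more tool, called after "Emit:" by a JSON object that holds its "name" and its "arguments", one argument or row to a line. step_arm: Moves the arm, as the interface text tells. Its arguments: {"type":"object","properties":{"motion":{"type":"array"},"hand":{"type":"number"},"squeeze":{"type":"number"}},"required":["motion"]}

```bash
mkdir -p pics; ls; cat > h.py <<'E'
import numpy as np,cv2
from scipy.spatial.transform import Rotation as R
from cell import robot
def snap(n,f):
    s=robot.observe();c=robot.read_camera(n)
    cv2.imwrite('pics/'+f+'.png',cv2.cvtColor(np.asarray(c['pixels']),cv2.COLOR_RGB2BGR))
    d={k:np.array(v).tolist() for k,v in c.items() if k!='pixels'}
    d['p']=np.array(s['tool_pos']).tolist();d['r']=np.array(s['tool_rot']).tolist()
    import json;json.dump(d,open('pics/'+f+'.json','w'));return d
def px2w(f,u,v,z):
    import json;d=json.load(open('pics/'+f+'.json'));K=np.array(d['intrinsics'])
    a=(u-K[0,2])/K[0,0];b=(v-K[1,2])/K[1,1]
    if 'T_tool_cam' in d:
        r=np.hypot(a,b);k=np.sin(r)/max(r,1e-9)
        T=np.array(d['T_tool_cam']);Rt=R.from_euler('xyz',d['r']).as_matrix()
        ray=Rt@T[:3,:3]@np.array([a*k,-b*k,-np.cos(r)]);o=np.array(d['p'])+Rt@T[:3,3]
    else:
        ray=np.array(d['rotation'])@np.array([a,-b,-1.]);o=np.array(d['xyz'])
    return o+ray*(z-o[2])/ray[2]
E
python3 - <<'E'
from h import *
for n in('top','side','wrist'):print(n,snap(n,n+'0'))
print(robot.observe())
E
```

```text
pics
top {'intrinsics': [[611.8479793948734, 0.0, 320.18566381677334], [0.0, 611.8479793948734, 248.5292043032543], [0.0, 0.0, 1.0]], 'xyz': [0.46309038534896213, -0.08474761039882, 1.0574977794704306], 'rotation': [0.15228441973547846, 0.01599388701764415, -1.554667639147977], 'p': [0.20798910188538167, 0.48163433544087275, 0.24303053751494727], 'r': [-3.140049073537776, -0.00024031537257807045, 2.7337624248554357]}
side {'intrinsics': [[510.6082149220953, 0.0, 319.5570810689995], [0.0, 510.6082149220953, 247.14346798090097], [0.0, 0.0, 1.0]], 'xyz': [0.48225888116394594, -0.6622785766870882, 0.5715458148851928], 'rotation': [0.8598545619183022, 0.016650207877164425, -0.22326027530322606], 'p': [0.20800451235862563, 0.4816478699347923, 0.24307281789869625], 'r': [-3.140158845314991, -0.00021274798858805788, 2.733813989354693]}
wrist {'intrinsics': [[371.64829954431775, 0.0, 318.9450958197198], [0.0, 371.64829954431775, 240.59409685277893], [0.0, 0.0, 1.0]], 'T_tool_cam': [[0.00035958214004802293, 0.9672452090109775, 0.2538436060766413, 0.06859365686400712], [0.9999999298088718, -0.0
[... 299 characters left out ...]
2.733788833699329]}
{'time': 0.15, 'qpos': array([ 1.01696408e+00,  3.42552263e-01,  1.52476260e+00, -1.14252061e-06,
        1.27540898e+00, -1.45984957e-01]), 'qvel': array([ 0.00123972, -0.0011864 , -0.00092139,  0.00014321,  0.00101942,
       -0.00040176]), 'joint_efforts': array([ 1.01988260e-04, -4.31471229e+01, -2.44353551e+01,  7.16436189e-02,
        5.37759857e-02, -8.42434338e-05]), 'tool_pos': array([0.2080603 , 0.48171479, 0.24322223]), 'tool_rot': array([-3.14047334e+00, -1.63469536e-04,  2.73374560e+00]), 'contact_force': array([-0.65078935, -0.37207592,  0.22729454]), 'torque': array([ 0.02233006,  0.01706615, -0.0158929 ]), 'grip_force': 0.0, 'opening': 0.09199460632042364}
```

```bash
sed -i "s/ray=np.array(d\['rotation'\])@/ray=R.from_euler('xyz',d['rotation']).as_matrix()@/" h.py; python3 -c "
import cv2
t=cv2.imread('pics/top0.png');s=cv2.imread('pics/side0.png')
import numpy as np
cv2.imwrite('pics/top0v.png',t)
"
```

```text
(no output)
```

View pics/top0.png

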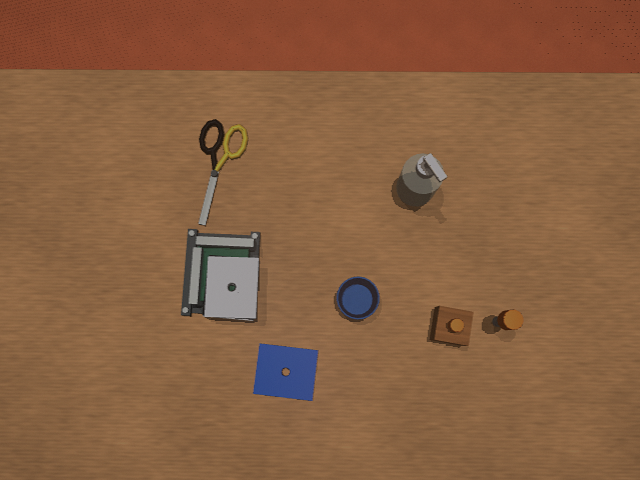

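View pics/side0.png

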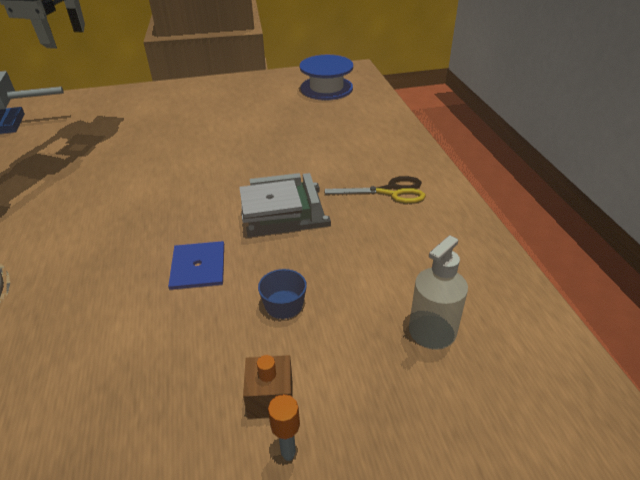

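```bash
python3 -c "
import cv2,numpy as np
t=cv2.imread('pics/top0.png')
a=cv2.resize(t[222:332,172:272],None,fx=5,fy=5,interpolation=cv2.INTER_CUBIC)
b=cv2.resize(t[295:360,420:480],None,fx=5,fy=5,interpolation=cv2.INTER_CUBIC)
o=np.zeros((550,800,3),np.uint8);o[:550,:500]=a;o[:325,500:]=b
cv2.imwrite('pics/c.png',o)"
```

```text
(no output)
```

View pics/c.png

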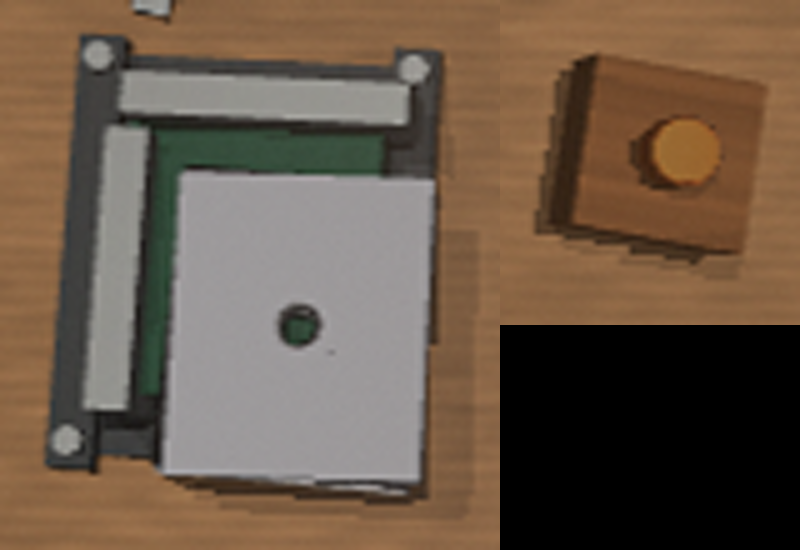

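```bash
python3 - <<'E'
from h import *
C=lambda x,y,z:px2w('top0',172+x/5,222+y/5,z)
def pr(n,p):print(n,np.round(p,4))
f=[C(120,112,.053),C(408,126,.053)];l=[C(151,128,.053),C(129,410,.053)]
pr('far',f);pr('left',l)
for a in(f,l):
    d=a[1]-a[0];print('ang',np.degrees(np.arctan2(d[1],d[0])),np.hypot(d[0],d[1]))
pr('hole',C(299,325,.057));pr('corners',[C(180,171,.057),C(436,180,.057),C(421,482,.057),C(162,474,.057)])
pr('pin',px2w('top0',420+(685-500)/5,295+151/5,.076))
pr('stand',[px2w('top0',420+(x-500)/5,295+y/5,.05) for x,y in((600,54),(767,87),(740,254),(572,222))])
pr('tin',px2w('top0',358,298,.04))
pr('bolts',[C(98,54,.012),C(412,68,.012),C(66,440,.012)])
E
```

```text
far [[0.6211 0.1411 0.053 ]
 [0.6177 0.0447 0.053 ]]
left [[0.6159 0.1305 0.053 ]
 [0.522  0.1335 0.053 ]]
ang -92.02710622336737 0.09648714077984744
ang 178.17586774071995 0.09390478590283732
hole [0.5505 0.0779 0.057 ]
corners [[0.601  0.1193 0.057 ]
 [0.5992 0.0343 0.057 ]
 [0.4998 0.0361 0.057 ]
 [0.5011 0.1208 0.057 ]]
pin [ 0.4934 -0.2857  0.076 ]
stand [[ 0.5253 -0.2639  0.05  ]
 [ 0.5153 -0.3181  0.05  ]
 [ 0.4613 -0.3082  0.05  ]
 [ 0.4707 -0.2541  0.05  ]]
tin [ 0.5368 -0.1301  0.04  ]
bolts [[0.6479 0.159  0.012 ]
 [0.6444 0.0492 0.012 ]
 [0.5139 0.1635 0.012 ]]
```

```bash
cat >> h.py <<'E'
def go(x,y,z,yaw=None):
    s=robot.observe();M=R.from_euler('xyz',s['tool_rot']).as_matrix()
    d=M.T@(np.array([x,y,z])-s['tool_pos'])/.06
    w=0 if yaw is None else (s['tool_rot'][2]-yaw+np.pi)%(2*np.pi)-np.pi
    print('t',round(s['time'],2),'F',np.round(s['contact_force'],2),'p',np.round(s['tool_pos'],4),'shift',np.round(d,3),'spin',round(w,3))
E
python3 - <<'E'
from h import *
go(.465,.083,.13,np.pi-.033)
print(px2w('side0',286,457,0),px2w('top0',511,320,.09))
import json
# height of big pin top
for z in(.07,.09,.11,.13):print(z,px2w('side0',284,403,z),px2w('top0',511,320,z))
E
```

```text
t 0.15 F [-0.65 -0.37  0.23] p [0.2081 0.4817 0.2432] shift [-6.567 -4.4    1.891] spin -0.375
[ 0.49927395 -0.36811567  0.        ] [ 0.50232776 -0.36715891  0.09      ]
0.07 [ 0.50579899 -0.34211913  0.07      ] [ 0.50313887 -0.37299688  0.07      ]
0.09 [ 0.50486029 -0.35488604  0.09      ] [ 0.50232776 -0.36715891  0.09      ]
0.11 [ 0.50392159 -0.36765294  0.11      ] [ 0.50151665 -0.36132094  0.11      ]
0.13 [ 0.50298288 -0.38041985  0.13      ] [ 0.50070554 -0.35548296  0.13      ]
```

Emit:
{"name": "step_arm", "arguments": {
  "motion": [
    [[-6.57,-4.4,0.9],-0.375],
    [[-6.57,-4.4,1.0],-0.375],
    [[-6.57,-4.4,1.2],-0.375],
    [[-6.57,-4.4,1.4],-0.375],
    [[-6.57,-4.4,1.6],-0.375],
    [[-6.57,-4.4,1.89],-0.375],
    [[-6.57,-4.4,1.89],-0.375],
    [[-6.57,-4.4,1.89],-0.375],
    [[-6.57,-4.4,1.89],-0.375],
    [[-6.57,-4.4,1.89],-0.375]
  ],
  "hand": 255,
  "squeeze": 10
}}

```text
time: 1.4
tool_pos: [0.465, 0.0833, 0.1301]
tool_rot: [3.141, -0.001, 3.108]
contact_force: [-0.5, 1.0, -0.7]
opening: 0.001
grip_force: 0.0
```

```bash
python3 - <<'E'
from h import *
go(.465,.083,.041,np.pi-.033)
snap('wrist','w1')
E
```

```text
t 1.4 F [-0.49  0.98 -0.66] p [0.465  0.0833 0.1301] shift [-0.002 -0.005  1.484] spin -0.001
```

View pics/w1.png

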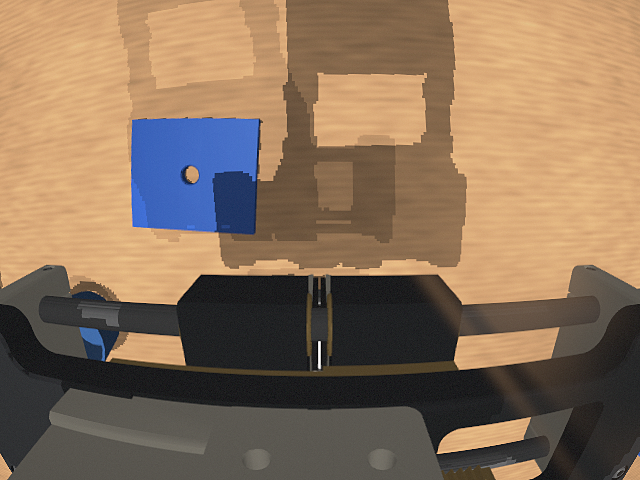

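Emit:
{"name": "step_arm", "arguments": {
  "motion": [
    [[0,0,0.7],0],
    [[0,0,1.3],0],
    [[0,0,1.48],0],
    [[0,0,1.48],0],
    [[-0.1,0,1.48],0],
    [[-0.2,0,1.48],0],
    [[-0.25,0,1.48],0],
    [[-0.3,0,1.48],0]
  ]
}}

```text
time: 2.45
tool_pos: [0.4837, 0.0826, 0.0417]
tool_rot: [3.141, 0.0, 3.109]
contact_force: [-0.0, 1.1, 0.2]
opening: 0.0004
grip_force: 0.0
```

Emit:
{"name": "step_arm", "arguments": {
  "motion": [
    [[-0.04,0,0],0],
    [[-0.08,0,0],0],
    [[-0.12,0,0],0],
    [[-0.16,0,0],0],
    [[-0.2,0,0],0],
    [[-0.23,0,0],0]
  ]
}}

```text
time: 3.2
tool_pos: [0.4974, 0.0823, 0.0414]
tool_rot: [3.141, 0.0, 3.109]
contact_force: [-1.5, 0.3, -0.5]
opening: 0.0007
grip_force: 0.9
```

Emit:
{"name": "step_arm", "arguments": {
  "motion": [
    [[-0.04,0,0],0],
    [[-0.07,0,0],0],
    [[-0.1,0,0],0],
    [[-0.1,0,0],0]
  ]
}}

```text
time: 3.7
tool_pos: [0.5036, 0.082, 0.0416]
tool_rot: [3.141, 0.001, 3.109]
contact_force: [-0.7, -0.1, -0.5]
opening: 0.0004
grip_force: 0.3
```

Emit:
{"name": "step_arm", "arguments": {
  "motion": [
    [[-0.02,0,0],0],
    [[-0.04,0,0],0],
    [[-0.04,0,0],0]
  ]
}}

```text
time: 4.08
tool_pos: [0.5052, 0.082, 0.0416]
tool_rot: [3.142, -0.001, 3.109]
contact_force: [-5.0, 0.1, 3.3]
opening: 0.0005
grip_force: 2.4
```

```bash
python3 - <<'E'
from h import *
snap('top','t2')
t=cv2.imread('pics/t2.png')
cv2.imwrite('pics/t2c.png',cv2.resize(t[222:332,172:272],None,fx=5,fy=5,interpolation=cv2.INTER_CUBIC))
E
```

```text
(no output)
```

View pics/t2c.png

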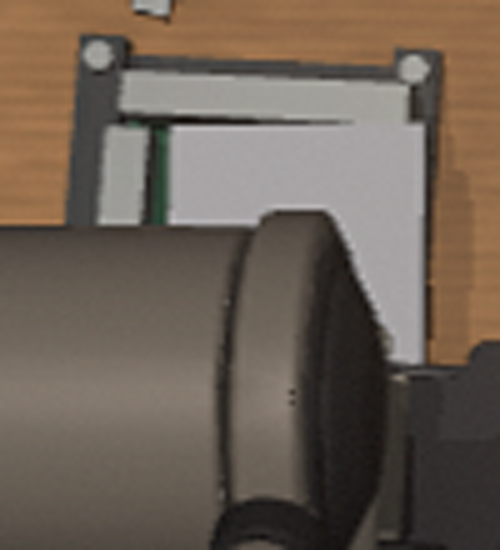

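```bash
python3 - <<'E'
from h import *
go(.49,.082,.0415,np.pi-.033)
go(.565,-.015,.1,1.538)
E
```

```text
t 4.12 F [-5.21  0.7   4.31] p [0.5052 0.082  0.0416] shift [ 0.253 -0.009  0.002] spin 0.0
t 4.12 F [-5.21  0.7   4.31] p [0.5052 0.082  0.0416] shift [-1.048 -1.584 -0.974] spin 1.571
```

Emit:
{"name": "step_arm", "arguments": {
  "motion": [
    [[0.25,0,0],0],
    [[0.3,0,-0.6],0],
    [[0.3,-0.1,-1.3],0.18],
    [[0,-0.6,-1.3],0.36],
    [[-0.5,-1.2,-1.2],0.54],
    [[-1.05,-1.58,-1.0],0.72],
    [[-1.05,-1.58,-1.0],0.9],
    [[-1.05,-1.58,-1.0],1.08],
    [[-1.05,-1.58,-1.0],1.26],
    [[-1.05,-1.58,-1.0],1.44]
  ]
}}

```text
time: 5.38
tool_pos: [0.5666, -0.0152, 0.1017]
tool_rot: [3.139, 0.001, 1.663]
contact_force: [-0.8, -0.2, 0.0]
opening: 0.0004
grip_force: 0.0
```

```bash
python3 - <<'E'
from h import *
go(.565,-.014,.041,1.538)
E
```

```text
t 5.38 F [-0.77 -0.18  0.04] p [ 0.5666 -0.0152  0.1017] shift [ 0.022 -0.027  1.012] spin 0.125
```

Emit:
{"name": "step_arm", "arguments": {
  "motion": [
    [[0.02,-0.03,0.5],0.13],
    [[0.02,-0.03,0.9],0.13],
    [[0.02,-0.03,1.01],0.13],
    [[0.02,-0.03,1.01],0.13]
  ]
}}

```text
time: 5.88
tool_pos: [0.5641, -0.014, 0.041]
tool_rot: [3.141, 0.0, 1.539]
contact_force: [-0.2, -0.2, 0.1]
opening: 0.0004
grip_force: 0.0
```

Emit:
{"name": "step_arm", "arguments": {
  "motion": [
    [[0.08,0,0],0],
    [[0.16,0,0],0],
    [[0.22,0,0],0],
    [[0.27,0,0],0],
    [[0.32,0,0],0],
    [[0.37,0,0],0],
    [[0.41,0,0],0],
    [[0.45,0,0],0],
    [[0.49,0,0],0],
    [[0.53,0,0],0]
  ]
}}

```text
time: 7.12
tool_pos: [0.5645, 0.0181, 0.0409]
tool_rot: [3.142, -0.0, 1.539]
contact_force: [-1.3, 0.0, -0.1]
opening: 0.0008
grip_force: 0.0
```

Emit:
{"name": "step_arm", "arguments": {
  "motion": [
    [[0.04,0,0],0],
    [[0.08,0,0],0],
    [[0.11,0,0],0],
    [[0.14,0,0],0],
    [[0.17,0,0],0],
    [[0.19,0,0],0]
  ]
}}

```text
time: 7.88
tool_pos: [0.5647, 0.0293, 0.0409]
tool_rot: [-3.141, 0.0, 1.539]
contact_force: [-0.7, -1.3, -0.8]
opening: 0.0004
grip_force: 0.6
```

Emit:
{"name": "step_arm", "arguments": {
  "motion": [
    [[0.02,0,0],0],
    [[0.04,0,0],0],
    [[0.05,0,0],0],
    [[0.05,0,0],0]
  ]
}}

```text
time: 8.38
tool_pos: [0.565, 0.0324, 0.0409]
tool_rot: [3.142, -0.0, 1.539]
contact_force: [0.1, -1.8, -0.2]
opening: 0.0003
grip_force: 0.8
```

Emit:
{"name": "step_arm", "arguments": {
  "motion": [
    [[0.015,0,0],0],
    [[0.03,0,0],0],
    [[0.03,0,0],0]
  ]
}}

```text
time: 8.75
tool_pos: [0.5651, 0.0343, 0.0409]
tool_rot: [3.142, -0.0, 1.539]
contact_force: [-0.6, -2.0, -0.3]
opening: 0.0001
grip_force: 0.6
```

Emit:
{"name": "step_arm", "arguments": {
  "motion": [
    [[0.015,0,0],0],
    [[0.02,0,0],0],
    [[0.02,0,0],0]
  ]
}}

```text
time: 9.12
tool_pos: [0.5651, 0.0354, 0.0409]
tool_rot: [3.142, -0.0, 1.539]
contact_force: [-1.3, -0.3, -0.6]
opening: 0.0003
grip_force: 0.7
```

```bash
python3 - <<'E'
from h import *
go(.565,-.014,.041,1.538)
snap('top','t3');snap('wrist','w3')
t=cv2.imread('pics/t3.png');w=cv2.imread('pics/w3.png')
o=np.zeros((550,800,3),np.uint8);o[:,:500]=cv2.resize(t[222:332,172:272],None,fx=5,fy=5,interpolation=cv2.INTER_CUBIC)
o[:225,500:]=cv2.resize(w,(300,225))
cv2.imwrite('pics/t3c.png',o)
E
```

```text
t 9.12 F [-1.25 -0.35 -0.64] p [0.5651 0.0354 0.0409] shift [-0.823  0.025 -0.002] spin 0.001
```

View pics/t3c.png

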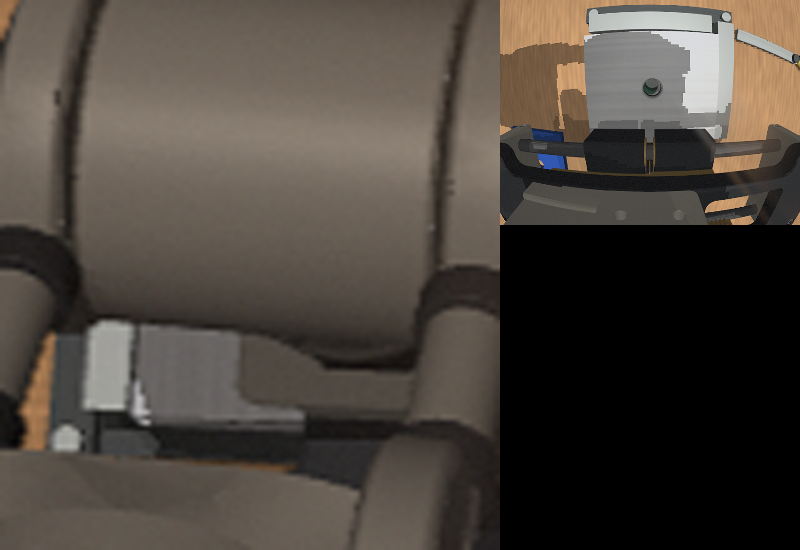

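Emit:
{"name": "step_arm", "arguments": {
  "motion": [
    [[0.015,0,0],0],
    [[0.025,0,0],0],
    [[0.025,0,0],0]
  ]
}}

```text
time: 9.6
tool_pos: [0.5651, 0.0369, 0.0409]
tool_rot: [3.142, -0.0, 1.539]
contact_force: [0.1, -1.3, -0.3]
opening: 0.0004
grip_force: 0.7
```

Emit:
{"name": "step_arm", "arguments": {
  "motion": [
    [[0.01,0,0],0],
    [[0.015,0,0],0],
    [[0.015,0,0],0]
  ]
}}

```text
time: 9.98
tool_pos: [0.5651, 0.0375, 0.0409]
tool_rot: [-3.141, 0.0, 1.539]
contact_force: [-0.7, -4.5, -1.2]
opening: 0.0004
grip_force: 2.3
```

Emit:
{"name": "step_arm", "arguments": {
  "motion": [
    [[0.007,0,0],0],
    [[0.007,0,0],0]
  ]
}}

```text
time: 10.22
tool_pos: [0.565, 0.0377, 0.0409]
tool_rot: [-3.141, 0.001, 1.539]
contact_force: [-2.4, -5.5, 0.6]
opening: 0.0004
grip_force: 3.0
```

```bash
python3 - <<'E'
from h import *
go(.485,.088,.041,3.109)
snap('wrist','w4')
w=cv2.imread('pics/w4.png')
cv2.imwrite('pics/w4c.png',cv2.resize(w[0:300,160:500],None,fx=2,fy=2,interpolation=cv2.INTER_CUBIC))
E
```

```text
t 10.22 F [-2.42 -5.5   0.57] p [0.565  0.0377 0.0409] shift [ 7.960e-01 -1.359e+00 -1.000e-03] spin -1.57
```

View pics/w4c.png

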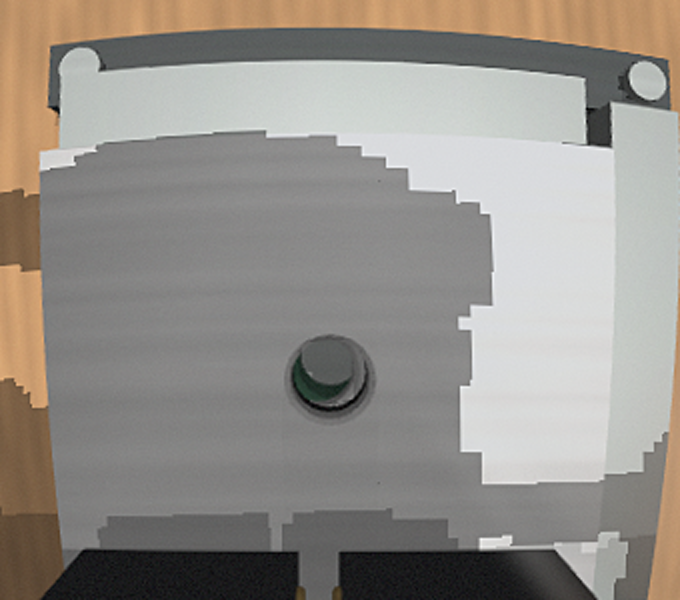

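Emit:
{"name": "step_arm", "arguments": {
  "motion": [
    [[-0.25,0,0],0],
    [[-0.35,0,-0.6],0],
    [[-0.35,-0.2,-1.3],-0.18],
    [[0,-0.7,-1.3],-0.36],
    [[0.4,-1.2,-1.3],-0.54],
    [[0.7,-1.5,-1.2],-0.72],
    [[0.8,-1.55,-1.0],-0.9],
    [[0.8,-1.55,-1.0],-1.08],
    [[0.8,-1.55,-1.0],-1.26],
    [[0.8,-1.55,-1.0],-1.44]
  ]
}}

```text
time: 11.52
tool_pos: [0.4741, 0.089, 0.1011]
tool_rot: [3.141, 0.001, 2.984]
contact_force: [0.0, 0.1, -0.0]
opening: 0.0005
grip_force: 0.0
```

```bash
python3 - <<'E'
from h import *
go(.48,.091,.041,3.109)
E
```

```text
t 11.53 F [ 0.03  0.1  -0.05] p [0.4741 0.089  0.1011] shift [-0.091  0.047  1.002] spin -0.125
```

Emit:
{"name": "step_arm", "arguments": {
  "motion": [
    [[0,0.05,0.5],-0.13],
    [[0,0.05,0.9],-0.13],
    [[-0.05,0.05,1.0],-0.13],
    [[-0.1,0.05,1.0],-0.13],
    [[-0.18,0.04,1.0],-0.13],
    [[-0.26,0.03,1.0],-0.13],
    [[-0.34,0.02,1.0],-0.13],
    [[-0.38,0.01,1.0],-0.13],
    [[-0.42,0.01,1.0],-0.13],
    [[-0.45,0.01,1.0],-0.13]
  ]
}}

```text
time: 12.78
tool_pos: [0.5006, 0.0853, 0.0409]
tool_rot: [3.142, -0.0, 3.109]
contact_force: [-0.9, 0.1, -0.1]
opening: 0.0008
grip_force: 0.0
```

Emit:
{"name": "step_arm", "arguments": {
  "motion": [
    [[-0.03,0,0],0],
    [[-0.06,0,0],0],
    [[-0.06,0,0],0]
  ]
}}

```text
time: 13.15
tool_pos: [0.5042, 0.0852, 0.0409]
tool_rot: [3.141, 0.0, 3.109]
contact_force: [0.0, 0.6, 0.5]
opening: 0.0005
grip_force: 0.0
```

Emit:
{"name": "step_arm", "arguments": {
  "motion": [
    [[-0.015,0,0],0],
    [[-0.025,0,0],0],
    [[-0.025,0,0],0]
  ]
}}

```text
time: 13.52
tool_pos: [0.5053, 0.0852, 0.0408]
tool_rot: [3.142, -0.001, 3.109]
contact_force: [-0.7, 0.8, 0.2]
opening: 0.0007
grip_force: 0.6
```

Emit:
{"name": "step_arm", "arguments": {
  "motion": [
    [[-0.015,0,0],0],
    [[-0.02,0,0],0],
    [[-0.02,0,0],0]
  ]
}}

```text
time: 13.9
tool_pos: [0.5061, 0.0851, 0.0408]
tool_rot: [-3.142, -0.002, 3.109]
contact_force: [-5.5, -0.9, 3.2]
opening: 0.0008
grip_force: 2.7
```

Emit:
{"name": "step_arm", "arguments": {
  "motion": [
    [[-0.008,0,0],0],
    [[-0.008,0,0],0]
  ]
}}

```text
time: 14.15
tool_pos: [0.5061, 0.0851, 0.0408]
tool_rot: [-3.141, -0.003, 3.109]
contact_force: [-7.0, -0.9, 4.3]
opening: 0.0005
grip_force: 3.5
```

Emit:
{"name": "step_arm", "arguments": {
  "motion": [
    [[0.25,0,0],0],
    [[0.3,0,-0.6],0],
    [[0.3,-0.1,-1.3],0.18],
    [[0,-0.6,-1.3],0.36],
    [[-0.5,-1.2,-1.2],0.54],
    [[-1.0,-1.53,-1.0],0.72],
    [[-1.0,-1.53,-1.0],0.9],
    [[-1.0,-1.53,-1.0],1.08],
    [[-1.0,-1.53,-1.0],1.26],
    [[-1.0,-1.53,-1.0],1.44]
  ]
}}

```text
time: 15.4
tool_pos: [0.5653, -0.0089, 0.1011]
tool_rot: [3.139, 0.001, 1.663]
contact_force: [-0.5, -0.8, 0.5]
opening: 0.0002
grip_force: 0.0
```

```bash
python3 - <<'E'
from h import *
go(.567,.01,.041,1.538)
E
```

```text
t 15.4 F [-0.48 -0.8   0.47] p [ 0.5653 -0.0089  0.1011] shift [0.311 0.054 1.001] spin 0.125
```

Emit:
{"name": "step_arm", "arguments": {
  "motion": [
    [[0,0,0.5],0.13],
    [[0,0,0.9],0.13],
    [[0,0,1.0],0.13],
    [[0.1,0.01,1.0],0.13],
    [[0.25,0.02,1.0],0.13],
    [[0.4,0.04,1.0],0.13],
    [[0.5,0.05,1.0],0.13],
    [[0.58,0.06,1.0],0.13],
    [[0.65,0.06,1.0],0.13],
    [[0.68,0.07,1.0],0.13]
  ]
}}

```text
time: 16.65
tool_pos: [0.5643, 0.0327, 0.0409]
tool_rot: [-3.141, -0.0, 1.539]
contact_force: [1.0, 0.1, -0.2]
opening: 0.0004
grip_force: 0.0
```

Emit:
{"name": "step_arm", "arguments": {
  "motion": [
    [[0.03,0,0],0],
    [[0.05,0,0],0],
    [[0.065,0,0],0],
    [[0.065,0,0],0]
  ]
}}

```text
time: 17.15
tool_pos: [0.5646, 0.0363, 0.0409]
tool_rot: [3.142, -0.0, 1.539]
contact_force: [0.7, -0.3, -0.4]
opening: 0.0004
grip_force: 0.0
```

Emit:
{"name": "step_arm", "arguments": {
  "motion": [
    [[0.015,0,0],0],
    [[0.025,0,0],0],
    [[0.025,0,0],0]
  ]
}}

```text
time: 17.52
tool_pos: [0.5646, 0.0377, 0.0409]
tool_rot: [-3.142, 0.0, 1.539]
contact_force: [-0.4, -2.2, 0.4]
opening: 0.0003
grip_force: 0.7
```

Emit:
{"name": "step_arm", "arguments": {
  "motion": [
    [[0.01,0,0],0],
    [[0.012,0,0],0],
    [[0.012,0,0],0]
  ]
}}

```text
time: 17.9
tool_pos: [0.5645, 0.0378, 0.0409]
tool_rot: [-3.141, 0.001, 1.539]
contact_force: [-1.6, -4.6, 1.6]
opening: 0.0007
grip_force: 2.5
```

```bash
python3 - <<'E'
from h import *
go(.4934,-.2857,.15,1.538)
snap('wrist','w5')
w=cv2.imread('pics/w5.png')
cv2.imwrite('pics/w5c.png',cv2.resize(w[40:260,170:490],None,fx=2.5,fy=2.5,interpolation=cv2.INTER_CUBIC))
E
```

```text
t 17.9 F [-1.56 -4.61  1.59] p [0.5645 0.0378 0.0409] shift [-5.428 -1.012 -1.813] spin 0.001
```

View pics/w5c.png

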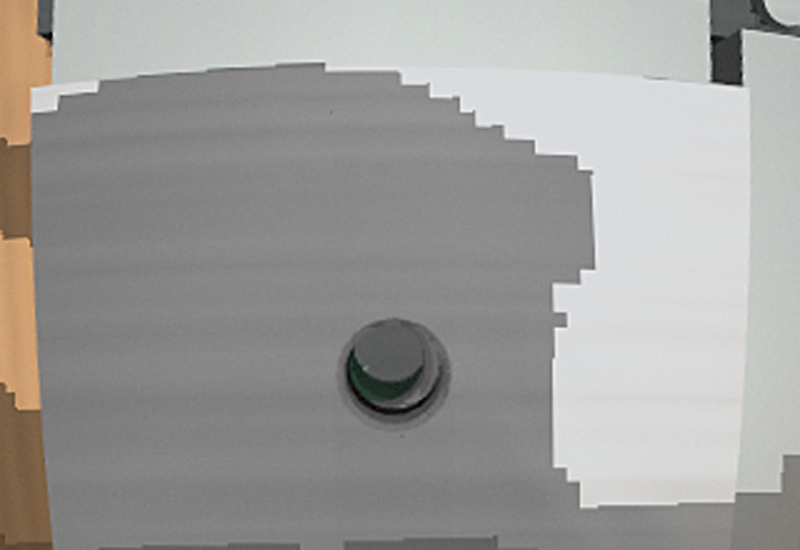

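```bash
cat >> h.py <<'E'
def w2px(f,P):
    import json;d=json.load(open('pics/'+f+'.json'));K=np.array(d['intrinsics'])
    T=np.array(d['T_tool_cam']);Rt=R.from_euler('xyz',d['r']).as_matrix()
    c=T[:3,:3].T@(Rt.T@(np.asarray(P)-d['p'])-T[:3,3]);c=c*[1,-1,-1]
    th=np.arctan2(np.hypot(c[0],c[1]),c[2]);ph=np.arctan2(c[1],c[0])
    return K[:2,:2]@[th*np.cos(ph),th*np.sin(ph)]+K[:2,2]
E
python3 - <<'E'
from h import *
u=lambda x,y:(170+x/2.5,40+y/2.5)
h=px2w('w5',*u(392,373),.057);print('hole',h)
w=cv2.imread('pics/w5.png')[110:220,270:380]
S=7;o=cv2.resize(w,None,fx=S,fy=S,interpolation=cv2.INTER_CUBIC)[:600]
o=cv2.convertScaleAbs(o,alpha=1.6);o2=o.copy()
for z,c in((.057,(0,0,255)),(.049,(255,255,0)),(.043,(0,255,255)),(.035,(255,0,255)),(.0,(255,255,255))):
    P=np.array([(w2px('w5',[h[0]+.0068*np.cos(a),h[1]+.0068*np.sin(a),z])-[270,110]+.5)*S for a in np.linspace(0,6.3,60)])
    print(z,P.mean(0))
    cv2.polylines(o2,[P.astype(int)],True,c,1)
o=o[200:620,100:500];o2=o2[200:620,100:500]
cv2.imwrite('pics/w5d.png',np.hstack([o,o2]))
f=[px2w('w5',*u(100,78),.053),px2w('w5',*u(700,80),.053)];print(f)
E
```

```text
hole [0.56806702 0.09041036 0.057     ]
0.057 [403.70306454 557.53963359]
0.049 [400.37588551 539.16359007]
0.043 [398.12459487 526.74404036]
0.035 [395.40119039 511.73546596]
0.0 [386.24414851 461.39511599]
[array([0.52833853, 0.13444546, 0.053     ]), array([0.61359699, 0.13225311, 0.053     ])]
```

View pics/w5d.png

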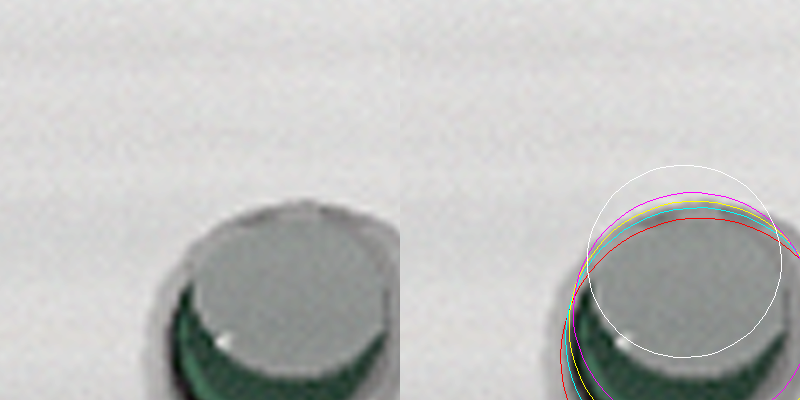

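Emit:
{"name": "step_arm", "arguments": {
  "motion": [
    [[-0.3,0,0],0],
    [[-0.5,0,-0.8],0],
    [[-1.2,-0.2,-1.8],0],
    [[-2.2,-0.4,-2.15],0],
    [[-3.2,-0.6,-2.15],0],
    [[-4.2,-0.8,-2.15],0],
    [[-5.2,-1.0,-2.15],0],
    [[-6.1,-1.0,-2.15],0],
    [[-6.53,-1.0,-2.15],0],
    [[-6.53,-1.0,-2.15],0]
  ],
  "hand": 110
}}

```text
time: 19.2
tool_pos: [0.4911, -0.3535, 0.1694]
tool_rot: [3.141, -0.0, 1.535]
contact_force: [0.7, 0.9, 0.3]
opening: 0.0522
grip_force: 0.0
```

```bash
python3 - <<'E'
from h import *
snap('wrist','w6');w=cv2.imread('pics/w6.png');hsv=cv2.cvtColor(w,cv2.COLOR_BGR2HSV)
m=cv2.inRange(hsv,(5,190,110),(20,255,255));n,l,st,c=cv2.connectedComponentsWithStats(m)
for i in range(1,n):
    if st[i,4]>150:print(st[i],c[i],px2w('w6',*c[i],.076),px2w('w6',*c[i],.1))
go(.4934,-.2857,.071,1.538)
E
```

```text
t 19.25 F [0.08 1.14 0.18] p [ 0.4914 -0.3518  0.1695] shift [ 1.101 -0.003  1.642] spin -0.001
```

```bash
python3 - <<'E'
from h import *
e=w2px('w6',[.4934,-.2857,.076]);print('expected',e)
w=cv2.imread('pics/w6.png');hsv=cv2.cvtColor(w,cv2.COLOR_BGR2HSV)
x,y=e.astype(int)
for v in range(y-48,y+49,8):print([tuple(int(k) for k in hsv[v,q]) for q in range(x-32,x+33,16)])
E
```

```text
expected [320.01202151 144.82993866]
[(16, 111, 133), (14, 109, 124), (16, 114, 220), (15, 113, 210), (14, 114, 212)]
[(14, 129, 105), (13, 129, 117), (15, 114, 139), (14, 114, 214), (14, 112, 212)]
[(14, 131, 103), (13, 133, 111), (13, 137, 110), (13, 131, 105), (13, 140, 159)]
[(14, 134, 101), (13, 132, 110), (12, 132, 112), (13, 129, 105), (13, 136, 174)]
[(13, 131, 103), (13, 132, 104), (14, 126, 109), (12, 131, 103), (13, 131, 111)]
[(14, 135, 100), (11, 175, 134), (11, 176, 167), (14, 130, 102), (13, 130, 112)]
[(13, 134, 105), (11, 182, 164), (11, 176, 164), (13, 127, 104), (13, 131, 111)]
[(13, 131, 105), (11, 176, 165), (11, 176, 165), (13, 133, 107), (13, 134, 110)]
[(13, 134, 103), (13, 121, 80), (11, 178, 166), (12, 129, 107), (13, 136, 109)]
[(12, 125, 108), (13, 132, 106), (13, 141, 103), (13, 135, 102), (13, 127, 108)]
[(14, 135, 104), (13, 137, 104), (12, 131, 105), (13, 133, 100), (13, 138, 102)]
[(15, 107, 100), (14, 125, 108), (13, 134, 105), (14, 133, 100), (14, 135, 102)]
[(14, 116, 128), (15, 112, 132), (14, 119, 114), (15, 106, 108), (15, 113, 129)]
```

```bash
python3 - <<'E'
from h import *
w=cv2.imread('pics/w6.png');hsv=cv2.cvtColor(w,cv2.COLOR_BGR2HSV)
m=cv2.inRange(hsv,(8,160,145),(20,255,255));n,l,st,c=cv2.connectedComponentsWithStats(m)
for i in range(1,n):
    if st[i,4]>80:
        b=st[i][0]+st[i][2]/2-.5,st[i][1]+st[i][3]/2-.5
        print(st[i],c[i],px2w('w6',*c[i],.076),px2w('w6',*b,.076))
E
```

```text
[302 130  32  32 822] [317.40875912 145.40632603] [ 0.49176056 -0.28600673  0.076     ] [ 0.49181547 -0.28606796  0.076     ]
[313 281  39  26 491] [330.51731161 295.34623218] [ 0.49711729 -0.38656631  0.076     ] [ 0.49816499 -0.38522824  0.076     ]
```

Emit:
{"name": "step_arm", "arguments": {
  "motion": [
    [[0.6,-0.02,0],0],
    [[1.1,-0.02,0],0],
    [[1.1,-0.02,0],0],
    [[1.1,-0.02,0.6],0],
    [[1.1,-0.02,1.1],0],
    [[1.1,-0.02,1.4],0],
    [[1.1,-0.02,1.6],0],
    [[1.1,-0.02,1.64],0],
    [[1.1,-0.02,1.64],0]
  ]
}}

```text
time: 20.38
tool_pos: [0.4933, -0.2854, 0.072]
tool_rot: [3.141, 0.0, 1.539]
contact_force: [-0.5, 0.5, -1.5]
opening: 0.0519
grip_force: 0.0
```

Emit:
{"name": "step_arm", "arguments": {
  "motion": [
    [[0,0,0],0],
    [[0,0,0],0],
    [[0,0,0],0],
    [[0,0,0],0]
  ],
  "hand": 200,
  "squeeze": 8
}}

```text
time: 20.88
tool_pos: [0.493, -0.2852, 0.0717]
tool_rot: [3.141, 0.0, 1.539]
contact_force: [-0.3, 0.1, 1.6]
opening: 0.0213
grip_force: 8.0
```

```bash
python3 - <<'E'
from h import *
go(.5675,.090,.150,1.538)
E
```

```text
t 20.88 F [-0.26  0.07  1.57] p [ 0.493  -0.2852  0.0717] shift [ 6.289  1.041 -1.306] spin 0.001
```

Emit:
{"name": "step_arm", "arguments": {
  "motion": [
    [[0,0,-0.2],0],
    [[0,0,-0.5],0],
    [[0,0,-0.8],0],
    [[0,0,-1.1],0],
    [[0,0,-1.4],0],
    [[0,0,-1.6],0]
  ]
}}

```text
time: 21.62
tool_pos: [0.4932, -0.2853, 0.169]
tool_rot: [3.14, 0.001, 1.539]
contact_force: [0.2, -0.5, -0.5]
opening: 0.0219
grip_force: 8.0
```

Emit:
{"name": "step_arm", "arguments": {
  "motion": [
    [[0.4,0.07,0],0],
    [[1.2,0.2,0],0],
    [[2.0,0.33,0],0],
    [[2.8,0.46,0],0],
    [[3.6,0.6,0],0],
    [[4.4,0.73,0],0],
    [[5.2,0.86,0],0],
    [[5.9,0.98,0.1],0],
    [[6.2,1.03,0.25],0],
    [[6.29,1.04,0.3],0]
  ],
  "squeeze": 12
}}

```text
time: 22.88
tool_pos: [0.567, 0.0905, 0.1487]
tool_rot: [-3.14, 0.0, 1.54]
contact_force: [0.1, -0.9, -1.5]
opening: 0.0216
grip_force: 12.0
```

Emit:
{"name": "step_arm", "arguments": {
  "motion": [
    [[0,0,0.1],0],
    [[0,0,0.1],0]
  ]
}}

```text
time: 23.12
tool_pos: [0.5671, 0.0888, 0.143]
tool_rot: [-3.14, 0.0, 1.537]
contact_force: [0.8, 0.0, -0.8]
opening: 0.0218
grip_force: 12.0
```

```bash
python3 - <<'E'
from h import *
go(.5675,.090,.135,1.538)
d=snap('wrist','w7');p=np.array(d['p'])
w=cv2.imread('pics/w7.png')
print('nose exp',w2px('w7',p-[0,0,.0667]),'hole exp',w2px('w7',[.5675,.09,.057]),w2px('w7',p))
x,y=w2px('w7',[.5675,.09,.057]).astype(int)
cv2.imwrite('pics/w7c.png',cv2.resize(w[y-75:y+75,x-100:x+100],None,fx=4,fy=4,interpolation=cv2.INTER_CUBIC));print(x-100,y-75)
E
```

```text
t 23.12 F [ 0.8   0.02 -0.81] p [0.5671 0.0888 0.143 ] shift [0.021 0.006 0.134] spin -0.001
nose exp [320.3565786  261.85779786] hole exp [320.80049552 250.6352151 ] [320.73711386 310.84072223]
220 175
```

View pics/w7c.png

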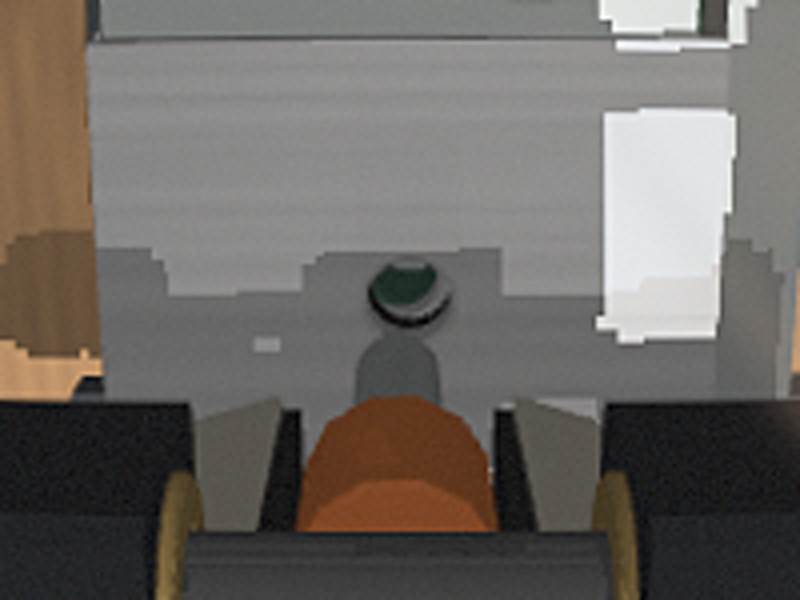

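```bash
python3 - <<'E'
from h import *
import json
p=np.array(json.load(open('pics/w7.json'))['p']);print(p)
h=px2w('w7',322.5,248,.057);print('hole',h,'top/bot edges',px2w('w7',322.5,175+258/4,.057),px2w('w7',322.5,175+327/4,.057))
zn=p[2]-.0667
print('pin lateral',px2w('w7',319.5,262,zn+.004))
for e in(-.002,-.001,0,.001,.002):
    print(e,[w2px('w7',[p[0],p[1]+e+r,zn+z])[1] for r,z in((.0042,0),(.006,.008))])
# head top rear edge / shoulder front edge row: 396/4+175
for e in(-.002,0,.002):print(e,[w2px('w7',[p[0],p[1]+e+.011,zn+z])[1] for z in(.045,.071)],175+396/4,175+479/4)
E
```

```text
[0.5671298  0.08877022 0.1430395 ]
hole [0.56863652 0.09171052 0.057     ] top/bot edges [0.56880788 0.09729621 0.057     ] [0.5684586 0.0858841 0.057    ]
pin lateral [0.56666458 0.0899992  0.0803395 ]
-0.002 [np.float64(258.29611664241327), np.float64(259.50348982251774)]
-0.001 [np.float64(256.6700057996919), np.float64(257.81574634877484)]
0 [np.float64(255.03947836583598), np.float64(256.1231925809845)]
0.001 [np.float64(253.40457941837184), np.float64(254.4258785127358)]
0.002 [np.float64(251.7653549543837), np.float64(252.72385521441072)]
-0.002 [np.float64(273.3227412664099), np.float64(295.23805953459214)] 274.0 294.75
0 [np.float64(269.27497622872613), np.float64(290.634962559543)] 274.0 294.75
0.002 [np.float64(265.1963745188189), np.float64(285.9842990261208)] 274.0 294.75
```

Emit:
{"name": "step_arm", "arguments": {
  "motion": [
    [[0.03,0.01,0],0],
    [[0.07,0.03,0],0],
    [[0.07,0.03,0],0],
    [[0.07,0.03,0],0]
  ]
}}

```text
time: 23.68
tool_pos: [0.5694, 0.0943, 0.1436]
tool_rot: [3.141, -0.0, 1.539]
contact_force: [-0.7, 0.2, -0.6]
opening: 0.0213
grip_force: 12.0
```

```bash
python3 - <<'E'
from h import *
d=snap('wrist','w8');p=np.array(d['p']);print(p)
w7=cv2.imread('pics/w7.png');w=cv2.imread('pics/w8.png')
g7=cv2.cvtColor(w7,cv2.COLOR_BGR2GRAY);g=cv2.cvtColor(w,cv2.COLOR_BGR2GRAY)
print('w7 col',list(zip(range(234,264),g7[234:264,322].tolist())))
print('w7 row248',list(zip(range(306,340),g7[248,306:340].tolist())))
x,y=w2px('w8',[.5686,.0913,.057]).astype(int);print(x,y)
print('w8 col',list(zip(range(y-16,y+24),g[y-16:y+24,x].tolist())))
print('w8 row',list(zip(range(x-17,x+17),g[y-2,x-17:x+17].tolist())))
print('shank row',list(zip(range(302,340),g[y+14,302:340].tolist())))
E
```

```text
[0.5694088  0.09426577 0.14358374]
w7 col [(234, 139), (235, 138), (236, 144), (237, 137), (238, 101), (239, 85), (240, 95), (241, 100), (242, 62), (243, 39), (244, 44), (245, 41), (246, 44), (247, 39), (248, 41), (249, 40), (250, 44), (251, 78), (252, 82), (253, 88), (254, 57), (255, 22), (256, 15), (257, 67), (258, 81), (259, 74), (260, 75), (261, 74), (262, 75), (263, 75)]
w7 row248 [(306, 107), (307, 110), (308, 108), (309, 109), (310, 105), (311, 92), (312, 21), (313, 32), (314, 52), (315, 46), (316, 42), (317, 44), (318, 38), (319, 40), (320, 40), (321, 40), (322, 41), (323, 35), (324, 39), (325, 43), (326, 55), (327, 74), (328, 86), (329, 93), (330, 106), (331, 87), (332, 81), (333, 94), (334, 106), (335, 109), (336, 108), (337, 112), (338, 109), (339, 107)]
318 256
w8 col [(240, 107), (241, 106), (242, 105), (243, 108), (244, 107), (245, 110), (246, 107), (247, 98), (248, 87), (249, 70), (250, 38), (251, 43), (252, 40), (253, 43), (254, 40), (255, 40), (256, 36), (257, 46), (258, 68), (259, 79), (260, 75), (261, 76), (262, 73), (263, 74), (264, 76), (265, 73), (266, 74), (267
[... 277 characters left out ...]
12, 40), (313, 38), (314, 40), (315, 40), (316, 45), (317, 42), (318, 40), (319, 43), (320, 37), (321, 37), (322, 39), (323, 38), (324, 51), (325, 78), (326, 92), (327, 102), (328, 98), (329, 97), (330, 107), (331, 112), (332, 109), (333, 109), (334, 111)]
shank row [(302, 105), (303, 106), (304, 105), (305, 104), (306, 106), (307, 107), (308, 95), (309, 68), (310, 76), (311, 76), (312, 76), (313, 72), (314, 74), (315, 77), (316, 77), (317, 74), (318, 76), (319, 73), (320, 73), (321, 74), (322, 75), (323, 76), (324, 75), (325, 75), (326, 75), (327, 74), (328, 71), (329, 70), (330, 98), (331, 108), (332, 107), (333, 104), (334, 105), (335, 104), (336, 107), (337, 106), (338, 104), (339, 107)]
```

```bash
python3 - <<'E'
from h import *
import json
p=np.array(json.load(open('pics/w8.json'))['p'])
print('hole',px2w('w8',319,258,.057),'by top rim',px2w('w8',319,247.5,.057)-[0,.0075,0])
for e in(-.003,-.0025,-.002,-.0015):
    print(e,p[1]+e,[w2px('w8',[p[0],p[1]+e+r,p[2]-.0667+z])[1] for r,z in((.0042,0),(.006,.008))])
go(p[0],p[1],.122)
E
```

```text
hole [0.56857936 0.09047098 0.057     ] by top rim [0.56879997 0.08998271 0.057     ]
-0.003 0.09126576774398162 [np.float64(259.95699627473425), np.float64(261.2219333934703)]
-0.0025 0.09176576774398162 [np.float64(259.146668510529), np.float64(260.3810333093234)]
-0.002 0.09226576774398162 [np.float64(258.3352207690577), np.float64(259.5389131290136)]
-0.0015 0.09276576774398163 [np.float64(257.52265848730985), np.float64(258.6955788703582)]
t 23.73 F [ 0.99  0.58 -0.53] p [0.5694 0.0943 0.1435] shift [0.    0.    0.359] spin 0
```

Emit:
{"name": "step_arm", "arguments": {
  "motion": [
    [[-0.036,0,0.08],0],
    [[-0.036,0,0.16],0],
    [[-0.036,0,0.22],0],
    [[-0.036,0,0.26],0],
    [[-0.036,0,0.26],0]
  ]
}}

```text
time: 24.35
tool_pos: [0.5692, 0.0921, 0.1277]
tool_rot: [-3.141, -0.0, 1.539]
contact_force: [0.3, 1.0, 0.3]
opening: 0.0218
grip_force: 12.0
```

Emit:
{"name": "step_arm", "arguments": {
  "motion": [
    [[0,0,0.02],0],
    [[0,0,0.04],0],
    [[0,0,0.06],0],
    [[0,0,0.08],0],
    [[0,0,0.08],0]
  ]
}}

```text
time: 24.98
tool_pos: [0.5692, 0.092, 0.123]
tool_rot: [-3.141, -0.0, 1.539]
contact_force: [0.6, 0.4, -1.4]
opening: 0.0215
grip_force: 12.0
```

Emit:
{"name": "step_arm", "arguments": {
  "motion": [
    [[0,0,0.015],0],
    [[0,0,0.03],0],
    [[0,0,0.045],0],
    [[0,0,0.045],0]
  ]
}}

```text
time: 25.48
tool_pos: [0.5693, 0.092, 0.1203]
tool_rot: [-3.141, -0.0, 1.539]
contact_force: [-0.3, 0.1, -0.7]
opening: 0.0218
grip_force: 12.0
```

Emit:
{"name": "step_arm", "arguments": {
  "motion": [
    [[0,0,0.015],0],
    [[0,0,0.03],0],
    [[0,0,0.04],0],
    [[0,0,0.04],0]
  ]
}}

```text
time: 25.98
tool_pos: [0.5693, 0.092, 0.118]
tool_rot: [-3.141, -0.0, 1.539]
contact_force: [-0.5, -0.0, -0.3]
opening: 0.0215
grip_force: 12.0
```

Emit:
{"name": "step_arm", "arguments": {
  "motion": [
    [[0,0,0.015],0],
    [[0,0,0.03],0],
    [[0,0,0.045],0],
    [[0,0,0.045],0]
  ]
}}

```text
time: 26.48
tool_pos: [0.5693, 0.0921, 0.1152]
tool_rot: [-3.141, -0.0, 1.539]
contact_force: [0.8, -0.1, -1.3]
opening: 0.0214
grip_force: 12.0
```

Emit:
{"name": "step_arm", "arguments": {
  "motion": [
    [[0,0,0.015],0],
    [[0,0,0.03],0],
    [[0,0,0.045],0],
    [[0,0,0.045],0]
  ]
}}

```text
time: 26.98
tool_pos: [0.5693, 0.0921, 0.1125]
tool_rot: [-3.141, -0.0, 1.539]
contact_force: [-0.0, -0.0, -0.7]
opening: 0.0219
grip_force: 12.0
```

Emit:
{"name": "step_arm", "arguments": {
  "motion": [
    [[0,0,0.02],0],
    [[0,0,0.04],0],
    [[0,0,0.06],0],
    [[0,0,0.06],0]
  ]
}}

```text
time: 27.48
tool_pos: [0.5692, 0.092, 0.1089]
tool_rot: [-3.141, -0.0, 1.539]
contact_force: [0.3, -0.2, 0.2]
opening: 0.0211
grip_force: 12.0
```

Emit:
{"name": "step_arm", "arguments": {
  "motion": [
    [[0,0,0.02],0],
    [[0,0,0.04],0],
    [[0,0,0.06],0],
    [[0,0,0.06],0]
  ]
}}

```text
time: 27.98
tool_pos: [0.5692, 0.092, 0.1053]
tool_rot: [-3.141, -0.0, 1.539]
contact_force: [0.2, -0.2, -0.3]
opening: 0.0215
grip_force: 12.0
```

Emit:
{"name": "step_arm", "arguments": {
  "motion": [
    [[0,0,0.02],0],
    [[0,0,0.04],0],
    [[0,0,0.06],0],
    [[0,0,0.06],0]
  ]
}}

```text
time: 28.48
tool_pos: [0.569, 0.092, 0.1018]
tool_rot: [-3.141, 0.0, 1.539]
contact_force: [-3.1, -0.7, 1.8]
opening: 0.0217
grip_force: 12.0
```

Emit:
{"name": "step_arm", "arguments": {
  "motion": [
    [[0,-0.008,0],0],
    [[0,-0.012,0],0],
    [[0,-0.012,0],0]
  ]
}}

```text
time: 28.85
tool_pos: [0.5688, 0.0921, 0.1019]
tool_rot: [3.141, -0.0, 1.539]
contact_force: [-1.6, -0.5, 1.6]
opening: 0.0212
grip_force: 12.0
```

Emit:
{"name": "step_arm", "arguments": {
  "motion": [
    [[0,0,0.015],0],
    [[0,0,0.03],0],
    [[0,0,0.03],0]
  ]
}}

```text
time: 29.22
tool_pos: [0.5686, 0.092, 0.1]
tool_rot: [3.142, -0.0, 1.539]
contact_force: [-1.7, -0.6, 1.9]
opening: 0.0215
grip_force: 12.0
```

Emit:
{"name": "step_arm", "arguments": {
  "motion": [
    [[0,-0.008,0.01],0],
    [[0,-0.012,0.025],0],
    [[0,-0.012,0.04],0],
    [[0,-0.012,0.04],0]
  ]
}}

```text
time: 29.72
tool_pos: [0.5682, 0.0921, 0.0976]
tool_rot: [3.141, -0.0, 1.539]
contact_force: [0.6, -0.6, 2.3]
opening: 0.0224
grip_force: 12.0
```

Emit:
{"name": "step_arm", "arguments": {
  "motion": [
    [[0,0,0.015],0],
    [[0,0,0.03],0],
    [[0,0,0.045],0],
    [[0,0,0.045],0]
  ]
}}

```text
time: 30.22
tool_pos: [0.568, 0.0921, 0.0948]
tool_rot: [3.141, -0.0, 1.539]
contact_force: [2.3, -1.4, 1.3]
opening: 0.0215
grip_force: 12.0
```

Emit:
{"name": "step_arm", "arguments": {
  "motion": [
    [[-0.004,0.005,0.015],0],
    [[-0.004,0.005,0.035],0],
    [[-0.004,0.005,0.055],0],
    [[-0.004,0.005,0.055],0]
  ]
}}

```text
time: 30.72
tool_pos: [0.5682, 0.0919, 0.0916]
tool_rot: [3.141, -0.0, 1.539]
contact_force: [0.2, -0.6, 3.4]
opening: 0.0218
grip_force: 12.0
```

Emit:
{"name": "step_arm", "arguments": {
  "motion": [
    [[0,0,0.02],0],
    [[0,0,0.04],0],
    [[0,0,0.06],0],
    [[0,0,0.06],0]
  ]
}}

```text
time: 31.22
tool_pos: [0.5683, 0.0918, 0.088]
tool_rot: [3.141, -0.0, 1.539]
contact_force: [1.1, -0.8, 4.5]
opening: 0.0218
grip_force: 12.0
```

Emit:
{"name": "step_arm", "arguments": {
  "motion": [
    [[-0.004,0.003,0],0],
    [[-0.004,0.003,0.02],0],
    [[-0.004,0.003,0.04],0],
    [[-0.004,0.003,0.04],0]
  ]
}}

```text
time: 31.72
tool_pos: [0.5683, 0.0916, 0.0856]
tool_rot: [-3.142, -0.0, 1.539]
contact_force: [0.5, -1.0, 4.5]
opening: 0.0216
grip_force: 12.0
```

Emit:
{"name": "step_arm", "arguments": {
  "motion": [
    [[0,0,0.02],0],
    [[0,0,0.04],0],
    [[0,0,0.05],0],
    [[0,0,0.05],0]
  ]
}}

```text
time: 32.22
tool_pos: [0.5684, 0.0916, 0.0827]
tool_rot: [3.141, -0.0, 1.539]
contact_force: [0.2, -0.2, 4.9]
opening: 0.0214
grip_force: 12.0
```

Emit:
{"name": "step_arm", "arguments": {
  "motion": [
    [[-0.004,0,0.01],0],
    [[-0.004,0,0.02],0],
    [[-0.004,0,0.03],0],
    [[-0.004,0,0.03],0]
  ]
}}

```text
time: 32.72
tool_pos: [0.5684, 0.0914, 0.0807]
tool_rot: [3.142, -0.0, 1.539]
contact_force: [0.8, -0.1, 3.1]
opening: 0.0215
grip_force: 12.0
```

Emit:
{"name": "step_arm", "arguments": {
  "motion": [
    [[0,0,0.01],0],
    [[0,0,0.02],0],
    [[0,0,0.03],0],
    [[0,0,0.03],0]
  ]
}}

```text
time: 33.22
tool_pos: [0.5684, 0.0914, 0.079]
tool_rot: [3.142, -0.0, 1.539]
contact_force: [1.1, 0.2, 4.4]
opening: 0.0214
grip_force: 12.0
```

Emit:
{"name": "step_arm", "arguments": {
  "motion": [
    [[0,0,0.008],0],
    [[0,0,0.015],0],
    [[0,0,0.015],0]
  ]
}}

```text
time: 33.6
tool_pos: [0.5684, 0.0914, 0.0786]
tool_rot: [3.141, -0.0, 1.539]
contact_force: [0.1, 0.1, 8.2]
opening: 0.0214
grip_force: 12.0
```

Emit:
{"name": "step_arm", "arguments": {
  "motion": [
    [[0,0,-0.008],0],
    [[0,0,-0.008],0],
    [[0,0,-0.008],0],
    [[0,0,-0.008],0]
  ],
  "hand": 130
}}

```text
time: 34.1
tool_pos: [0.5682, 0.0914, 0.0783]
tool_rot: [-3.141, -0.0, 1.539]
contact_force: [0.1, -0.7, -0.4]
opening: 0.0445
grip_force: 0.0
```

Emit:
{"name": "step_arm", "arguments": {
  "motion": [
    [[0,0,-0.2],0],
    [[0,0,-0.6],0],
    [[0,0,-1.2],0],
    [[0,0,-1.8],0],
    [[-1,0,-2.2],0],
    [[-2,0,-2.2],0],
    [[-2,0,-2.2],0]
  ]
}}

```text
time: 34.98
tool_pos: [0.5645, -0.0325, 0.2119]
tool_rot: [3.14, 0.001, 1.533]
contact_force: [0.2, 0.5, -0.4]
opening: 0.0448
grip_force: 0.0
```

```bash
python3 - <<'E'
from h import *
import json
snap('side','s9');d=snap('wrist','w9')
def proj(P):
    d=json.load(open('pics/s9.json'));K=np.array(d['intrinsics'])
    c=R.from_euler('xyz',d['rotation']).as_matrix().T@(np.array(P)-d['xyz']);return K[0,2]+K[0,0]*c[0]/-c[2],K[1,2]-K[1,1]*c[1]/-c[2]
for f in('side0','s9','w9'):
    hsv=cv2.cvtColor(cv2.imread(f'pics/{f}.png'),cv2.COLOR_BGR2HSV)
    m=cv2.inRange(hsv,(7,160,90),(20,255,255));n,l,st,c=cv2.connectedComponentsWithStats(m)
    print(f,[(st[i].tolist(),c[i].round(1).tolist()) for i in range(1,n) if st[i,4]>60])
h=[.5684,.0905]
print('exp s9 head top/bottom centre',proj(h+[.083]),proj(h+[.057]))
a=np.linspace(0,6.28,40)
P=np.array([proj([h[0]+.011*np.cos(t),h[1]+.011*np.sin(t),z]) for t in a for z in(.057,.083)]);print('bbox exp',P.min(0),P.max(0))
P=np.array([w2px('w9',[h[0]+.011*np.cos(t),h[1]+.011*np.sin(t),z]) for t in a for z in(.057,.083)]);print('w9 bbox exp',P.min(0),P.max(0));print(d['p'],robot.observe()['time'])
E
```

```text
side0 [([412, 85, 30, 23, 188], [426.7, 97.1]), ([514, 212, 126, 178, 4586], [588.8, 294.7]), ([499, 215, 21, 17, 85], [509.6, 222.4]), ([256, 355, 20, 28, 383], [266.1, 367.2]), ([268, 394, 31, 44, 864], [283.7, 412.3])]
s9 [([420, 84, 22, 17, 99], [429.2, 91.3]), ([272, 176, 12, 17, 116], [278.2, 182.6]), ([518, 209, 122, 177, 4240], [589.3, 294.9]), ([513, 216, 20, 17, 80], [523.6, 224.4]), ([268, 393, 31, 46, 1063], [284.0, 414.9])]
w9 [([304, 60, 29, 28, 239], [315.7, 71.0])]
exp s9 head top/bottom centre (np.float64(276.81878622580575), np.float64(178.15829231205282)) (np.float64(277.86145446621646), np.float64(190.53372260136086))
bbox exp [270.51601624 174.72057071] [284.05474915 194.08344123]
w9 bbox exp [303.9905775   58.29657043] [334.69113623  92.39941797]
[0.5644563254125655, -0.030389470983600474, 0.21148305170630596] 35.075
```

```bash
python3 -c "
from cell import robot
print(robot.hand_in())"
```

```text
the job is handed in; nothing more can be done
None
```

The three plates are pushed home against both rails. The pin is through all of them with its head flat on the top plate, released, and I handed the job in at about 35 s; contact forces stayed under about 9 N in the readings. I checked the seating by measuring the final camera images rather than by viewing one, and the head position matched to about 2 mm.

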